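Point-and-check, then start the soil reading

ROBOT

A 7-joint arm with a two-finger parallel gripper is mounted at the origin on the work surface. World frame = base frame: x ahead of the robot, y to its left, z up, the work surface at z = 0. Lengths are in m, angles in degrees, forces in N, time in s.
With the tool pointing down it reaches from about 0.4 to 0.9 m from the base axis. Payload 5.5 kg.
Tool frame: the origin (TCP) lies between the finger pads, 19 mm behind the fingertips; this is the grasp point; z points along the fingers, y is the line along which they close (so a half turn about z gives the same grasp; the last joint's range is limited). The gripper opens to 92 mm and grips with 3 to 60 N. Pads are 19 mm wide; open, the fingers measure 130 mm over their backs; the gripper's body (75 mm by 190 mm) begins 47 mm behind the grasp point.
Start: joints at [82.517, 28.699, -24.465, 88.831, 12.651, 65.22, -12.049], TCP at [0.249, -0.6, 0.246] pointing down, gripper open.
Joint ranges: [-164.97, 164.97], [-17.58, 116.51], [-87.97, 89.64], [11.32, 138.91], [-80.73, 260.73], [10.89, 115.49], [-147.41, 147.41]. Speed limits (degrees/s): [147.25, 147.25, 180, 180, 180, 180, 180].

INTERFACE

Orientations are given as a 3x3 rotation matrix whose columns are the frame's x, y, z axes.
In Python, from cell import bot, snapshot, camera_model, sign_off gives the robot as it stands.
- The arm moves only by the tool drive_tool, never from a script. Its argument "targets" is a list of rows, each a list of 5 numbers: the shift along the tool's x, y, z in m, then the turn about the tool's z in rad, then the closure, from -1 (fully open) to 1 (shut), so that 0 is half open. A call has 1 to 5 rows; each row shifts and turns the commanded pose from where the row before left it, along the tool's axes as they then stand; what a row does not reach is not made up. A row lasts 1/12 s, in which the tool goes at most 41.7 mm and 7.16 degrees, less where a joint would pass 70% of its speed; a pose out of reach is approached as far as the arm can. A call with a gripper value outside its range is refused whole. The fingers move at their own pace and stop on an object; "force" is the grip in N (left out, the last holds). Time passes only in rows, so rows that do not move let the fingers close. It gives the time, the measured TCP pose, the force, the opening and the grip force at its end, in the units of the state.
- bot.read_state(): the state, without advancing time (a new reading comes with each control period).
- snapshot(name): name is "side" or "top"; returns (picture, depth): 400x640x3 uint8, blue, green, red; 400x640 float32, m along the optical axis (not along the pixel's ray), 0 where there is no reading.
- camera_model(name): a dict with "fx", "fy", "cx", "cy" (pixels), "extrinsics" (4x4, takes a point from world to camera coordinates). Camera axes: x right, y down, z forward; pixel columns grow to the right and rows downward; lengths in m; the calibration is good to about 2 mm. A picture is of the moment at which its call begins. camera_model takes no time and is no camera call.
- sign_off(): hands the job in; it is judged then, once.
The state is a dict: "clock": time; "joint_positions": joint angles; "joint_vel": joint speeds; "effort": joint torques, N m; "tcp_pos": TCP position; "eef_rot": TCP orientation; "contact_force": force on the tool from outside, world axes, zero at the start; "torque": the same for the moment, N m; "opening": finger opening in m; "grip_force": force on a finger pad.
Only numpy, scipy, OpenCV 4.12 (cv2) and the standard library are available. Lean on these libraries where they do the work, as an engineer would, in place of code of your own. Each camera call takes 0.05 s, during which the arm holds its last target. There are 200 camera calls.

TASK

Do the point-and-check for this soil reading, then start it. First point at the reagent bottle with the slim pointed dropper nozzle, then at the sample cuvette standing in the meter's well: each time bring the fingertips from above to a few centimetres or less over its top, without touching it, and stay there about two seconds. Then push the meter's hinged cuvette cover fully shut, press the big square start key on its sloping panel right down and let it go; nothing is to be picked up, and the bottles, cuvettes and other loose things on the bench stay untouched.

Things in the scene. Friction and masses are not known exactly. Their poses are not given: they have to be found in the camera images.
- meter: the soil photometer, fixed grey bench instrument, 300 mm deep (its x) by 340 wide (y) by 118 high. Origin: centre of its underside; z up, x from its front to its back. Its panel slopes up 20 degrees from the front lip (x -150, z 60 mm) to x +10, z 118; behind is the level deck. Right (-y) on the deck: black block with well, and cover; left: white printer, 35 mm high; small flush keys do not move.
- cover_hinge (a point): middle of the cover's hinge line, 12 mm above the deck, at (108, -100, 130) mm in the meter's frame; its axes are the meter's, the hinge line runs along y. The well's centre is 40 mm in front of it (towards -x).
- cover (a joint): angle of the hinged cuvette cover (light shield, a hollow grey cap, open underneath), rad: 0 = fully shut over the well, 1.57 = upright behind the well, 1.9 = stop. It starts at 1.55 to 1.85. A stiff hinge keeps it wherever it is left (0.035 N m, about 1 N at its free edge).
- cover_top (a point): point on the outside of the cover's roof, on its centre line, 45 mm from the hinge line along the roof and 12 mm off it; axes turn with the cover: x along the roof to the hinge, y along the hinge, z out of the roof. The roof spans 6 to 74 mm from the hinge, is 64 mm wide, cap 24 mm deep. Shut: roof level, 24 mm above the deck; open: roof faces the meter's back.
- sample: the sample cuvette, a clear plastic square tube 12.5 mm wide with a flat white 13.5 mm stopper, 49 mm tall in all, standing loose in the meter's well, its top 15 mm above the deck. Origin: centre of its underside; z up.
- sample_top (a point): centre of the top of the sample cuvette's stopper, 49 mm above its underside.
- start_key (a joint): travel of the start key in m: 0 = up, 0.004 = fully down. Spring return; starts to move at about 1.4 N, fully down at about 4.2 N.
- start_key_top (a point): centre of the top of the start key, the panel's only raised key: white, 24 x 24 mm, 8 mm above the sloping panel, on a black bezel at the panel's right. z is square to the panel (20 degrees from vertical, leaning to the meter's front), x up the slope, y as the meter's. It moves 4 mm along -z.
- dropper: the dropper bottle, white plastic, same as the other bottles: body 42 mm diameter, 72 mm to the shoulder ring, then a slim pointed nozzle; 105 mm tall in all, the only one without a flat cap. Origin: centre of its underside; z up.
- dropper_tip (a point): the tip of the dropper bottle's nozzle, 105 mm above its underside.
- bottle_a: bystander: white flat-capped bottle, 42 mm diameter, 87 mm tall. Origin: centre of its underside (so for all bystanders).
- bottle_b: bystander: white flat-capped bottle, 50 mm diameter, 95 mm tall.
- jar: bystander: squat glass jar with a grey flat lid, 82 mm diameter, 55 mm tall.
- beaker: bystander: empty glass beaker, 72 mm diameter, 85 mm tall.
- cuvette_a: bystander: spare cuvette standing on the bench, 12.5 mm square, 49 mm tall with its stopper.
- cuvette_b: bystander: spare cuvette standing on the bench, 12.5 mm square, 49 mm tall with its stopper.
- spatula: bystander: steel spatula lying on the bench, 170 mm long (its x), 10 mm wide, 4 mm thick.
- cuvette_box: bystander: white cardboard cuvette box, 62 x 95 x 45 mm high.

How it is judged (in metres and radians):
On the way, in this order (a step that is already met when the one before it is completed fails the run):
1. pointing at the dropper bottle: the tool point within 20 mm sideways of the nozzle's tip and 15 to 70 mm above it, for 1.5 s (horizontal distance between the grasp point and dropper_tip below 0.02 m and z of the grasp point in the frame of dropper_tip between 0.015 and 0.07 m), for 1.5 s.
2. then pointing at the sample cuvette in the well, cover still open: the tool point within 20 mm sideways of its top's centre and 15 to 70 mm above it, for 1.5 s (horizontal distance between the grasp point and sample_top below 0.02 m and z of the grasp point in the frame of sample_top between 0.015 and 0.07 m and value of joint cover above 1 rad), for 1.5 s.
3. then the cover fully shut (under 0.06 rad) (value of joint cover below 0.06 rad), for 0.2 s.
4. then the start key pressed right down (over 3 mm of its 4 mm) (value of joint start_key above 0.003 m), for 0.05 s.
At the end, for the whole second after the job is handed in: The cover is fully shut (under 0.06 rad), the start key is up again (under 1 mm), the sample cuvette stands upright in the well and the dropper bottle upright where it was (both within 8 mm), and no bystander has moved 10 mm (value of joint cover below 0.06 rad and value of joint start_key below 0.001 m and distance between sample and cover_hinge below 0.075 m and angle between sample's own z axis and vertical below 0.12 rad and distance of each of sample, dropper from where it was at the start of the episode below 0.008 m and angle between dropper's own z axis and vertical below 0.1 rad and distance of each of bottle_a, bottle_b, jar, beaker, cuvette_a, cuvette_b, spatula, cuvette_box from where it was at the start of the episode below 0.01 m); the robot touches nothing.
It fails at once if the robot touches the dropper bottle (over 0.3 N) (contact force between any of the arm, the fingers and dropper above 0.3 N).
It fails at once if the robot touches the sample cuvette (over 0.3 N), or it leaves its place by 8 mm (contact force between any of the arm, the fingers and sample above 0.3 N or distance of sample from where it was at the start of the episode above 0.008 m).
It fails at once if the start key is pressed (over 2 mm) while the cover is not shut (over 0.1 rad) (value of joint start_key above 0.002 m and value of joint cover above 0.1 rad).
It fails at once if the robot touches a bystander (over 0.3 N), or one is moved 10 mm (contact force between any of the arm, the fingers and bottle_a above 0.3 N or distance of any of bottle_a, bottle_b, jar, beaker, cuvette_a, cuvette_b, spatula, cuvette_box from where it was at the start of the episode above 0.01 m or contact force between any of the arm, the fingers and bottle_b above 0.3 N or contact force between any of the arm, the fingers and jar above 0.3 N or contact force between any of the arm, the fingers and beaker above 0.3 N or contact force between any of the arm, the fingers and cuvette_a above 0.3 N or contact force between any of the arm, the fingers and cuvette_b above 0.3 N or contact force between any of the arm, the fingers and spatula above 0.3 N or contact force between any of the arm, the fingers and cuvette_box above 0.3 N).
It also fails if it takes over 61 s, if anything falls off the work surface, if the arm or the gripper's body presses on something with over 40 N, if the wrist force passes 120 N, or if a joint passes its speed limit or range.

## Working session

There is one attempt and no reset: what is moved stays moved. The work goes in short steps, Python scripts to look and compute and a tool call to move; the robot and the scene stay as the last step left them, time stands still between calls to the robot, and variables do not carry over. Pictures are saved under pics/ and viewed, at most 10 in all, crops included, and the job is handed in when it is done.

Besides the shell and the picture viewer there is one more tool, called after "Request:" as name(argument=value, ...) on one line, values as JSON. drive_tool: Moves the arm, as the interface text tells. Its arguments: {"type":"object","properties":{"targets":{"type":"array","items":{"type":"array","items":{"type":"number"}}},"force":{"type":"number"}},"required":["targets"]}

```bash
mkdir -p pics; cat > h.py <<'E'
import numpy as np, cv2
from cell import bot, snapshot, camera_model, sign_off
def cloud(name,d):
    c=camera_model(name); v,u=np.mgrid[:400,:640]
    P=np.stack([(u-c['cx'])/c['fx']*d,(v-c['cy'])/c['fy']*d,d],-1)
    E=np.array(c['extrinsics']); W=(P-E[:3,3])@E[:3,:3]
    W[d==0]=np.nan
    return W
def proj(name,p):
    c=camera_model(name);E=np.array(c['extrinsics']);q=E[:3,:3]@np.array(p)+E[:3,3]
    return c['fx']*q[0]/q[2]+c['cx'],c['fy']*q[1]/q[2]+c['cy']
E
python3 - <<'E'
from h import *
for n in ('top','side'):
    im,d=snapshot(n); cv2.imwrite(f'pics/{n}.png',im); np.save(n+'.npy',d)
    c=camera_model(n);E=np.array(c['extrinsics']);print(n,-E[:3,:3].T@E[:3,3],c['fx'])
s=bot.read_state();print(s['clock'],s['tcp_pos'],s['eef_rot'],s['opening'])
E
```

```text
top [0.41639073 0.06946593 1.11786352] 393.62995375676786
side [0.05585417 0.6295525  0.60425777] 436.93537381309915
0.1 [ 0.24913543 -0.59971899  0.24458386] [[ 9.23446336e-01  3.83727146e-01 -5.84689735e-04]
 [ 3.83727582e-01 -9.23444903e-01  1.62905370e-03]
 [ 8.51833710e-05 -1.72870525e-03 -9.99998502e-01]] 0.09161385553637623
```

View pics/top.png

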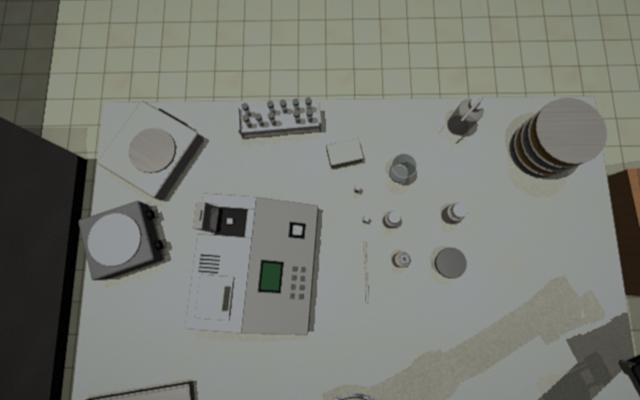

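View pics/side.png

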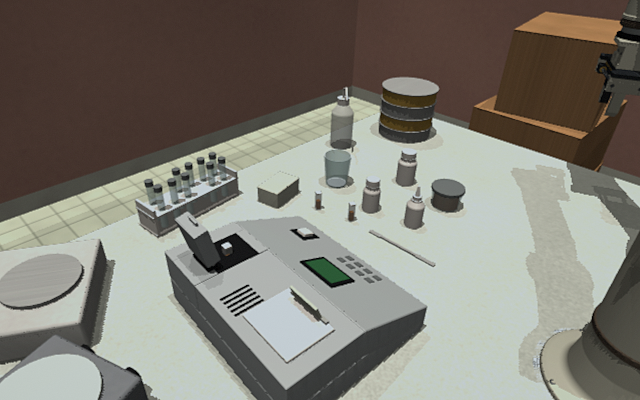

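Top view: the dropper is at (402,260), the sample at (229,221), the start key at (297,230) and the open cover near (208,217). Side view: the nozzle tip is near (419,188), the sample top near (227,244) and the key near (304,232).

```bash
python3 - <<'E'
from h import *
ims={n:cv2.imread(f'pics/{n}.png') for n in('top','side')}
W={n:cloud(n,np.load(n+'.npy')) for n in ims}
np.set_printoptions(precision=4,suppress=True)
T=W['top'];S=W['side']
for n,pts in dict(top=[(402,260),(229,221),(297,230),(300,300),(250,230)],side=[(419,189),(227,244),(304,232)]).items():
    for u,v in pts: print(n,u,v,W[n][v,u])
def tri(a,b):
    A=[]
    for n,(u,v) in (('top',a),('side',b)):
        c=camera_model(n);K=np.array([[c['fx'],0,c['cx']],[0,c['fy'],c['cy']],[0,0,1]]);A.append(K@np.array(c['extrinsics'])[:3])
    X=cv2.triangulatePoints(A[0],A[1],np.array(a,float),np.array(b,float));return (X[:3]/X[3]).ravel()
print('tri',tri((402,260),(419,188)),tri((229,221),(227,243)),tri((297,230),(304,231)))
# meter deck orientation/rect
m=(T[...,2]>.11)&(T[...,2]<.126); m[:190]=0;m[340:]=0;m[:,:180]=0;m[:,330:]=0
print('deck rect',cv2.minAreaRect(np.float32(T[m][:,:2])), np.median(T[m][:,2]))
# full meter top >0.05
m=(T[...,2]>.055)&(T[...,2]<.126); m[:190]=0;m[345:]=0;m[:,:180]=0;m[:,330:]=0
print('meter rect',cv2.minAreaRect(np.float32(T[m][:,:2])))
# cover
for n in W:
    P=W[n];m=(P[...,2]>.16)&(np.abs(P[...,0]-T[221,229,0])<.12)&(np.abs(P[...,1]-T[221,229,1])<.12)
    q=P[m];print(n,len(q)); 
    if len(q): print(q.min(0),q.max(0))
# dropper
m=(np.hypot(S[...,0]-T[260,402,0],S[...,1]-T[260,402,1])<.03)&(S[...,2]>.08)
print('nozzle side',S[m].mean(0),S[m][:,2].max())
m=(np.hypot(T[...,0]-T[260,402,0],T[...,1]-T[260,402,1])<.04)&(T[...,2]>.06)
print('body top',T[m].mean(0),T[m][:,2].max())
big=[cv2.resize(ims['top'][190:290,185:335],(600,400),interpolation=cv2.INTER_CUBIC),cv2.resize(ims['side'][180:290,150:315],(600,400),interpolation=cv2.INTER_CUBIC)]
cv2.imwrite('pics/c1.png',cv2.resize(np.vstack(big),(450,600)))
E
```

```text
top 402 260 [ 0.4579 -0.1285  0.079 ]
top 229 221 [0.5565 0.3138 0.1332]
top 297 230 [0.5377 0.1449 0.0861]
top 300 300 [0.3579 0.1376 0.0687]
top 250 230 [0.5351 0.2631 0.1169]
side 419 189 [ 0.4593 -0.1317  0.1014]
side 227 244 [0.5607 0.3102 0.1337]
side 304 232 [0.5354 0.1514 0.0894]
tri [ 0.456  -0.1232  0.1091] [0.556  0.3126 0.1398] [0.539  0.146  0.0867]
deck rect ((0.45629656314849854, 0.31101784110069275), (0.1878570020198822, 0.34055936336517334), 85.0851821899414) 0.11755175307291019
meter rect ((0.45151278376579285, 0.25484052300453186), (0.3007735311985016, 0.3405816853046417), 85.11381530761719)
top 318
[0.528  0.3476 0.1602] [0.5935 0.3834 0.2116]
side 948
[0.5291 0.3501 0.1601] [0.5976 0.3829 0.2126]
nozzle side [ 0.4603 -0.1319  0.0885] 0.10426374666428007
body top [ 0.4605 -0.1307  0.0718] 0.10357136693048866
```

View pics/c1.png

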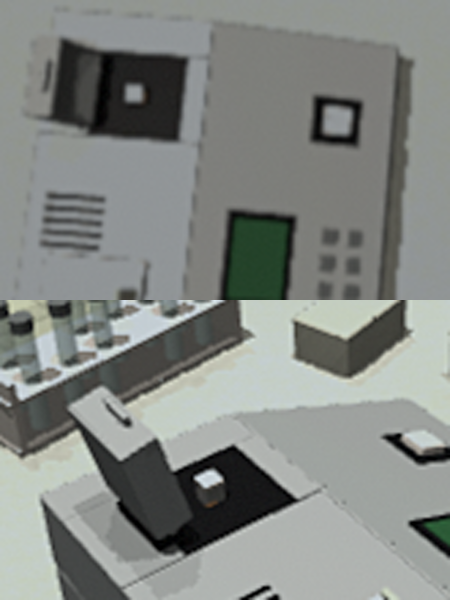

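Request:
drive_tool(targets=[[0,0,0,-0.109,1],[0,0,0,-0.109,1],[0,0,0,-0.109,1],[0,0,0,-0.109,1],[0,0,0,-0.109,1]], force=10)

```text
clock: 0.52
tcp_pos: [0.2492, -0.5999, 0.2449]
eef_rot: [[0.586, 0.81, -0.0], [0.81, -0.586, 0.001], [0.001, -0.001, -1.0]]
contact_force: [-0.5, -0.8, 0.1]
opening: 0.0629
grip_force: 0.0
```

Request:
drive_tool(targets=[[0,0,0,-0.109,1],[0,0,0,-0.109,1],[0,0,0,-0.109,1],[0,0,0,-0.109,1],[0,0,0,-0.111,1]])

```text
clock: 0.93
tcp_pos: [0.2492, -0.5999, 0.245]
eef_rot: [[0.079, 0.997, -0.0], [0.997, -0.079, 0.001], [0.001, -0.0, -1.0]]
contact_force: [-0.4, 0.3, 0.2]
opening: 0.0299
grip_force: 0.0
```

Request:
drive_tool(targets=[[0.032,0.011,0,0,1],[0.032,0.011,0,0,1],[0.032,0.011,0,0,1],[0.032,0.011,0,0,1],[0.032,0.011,0,0,1]])

```text
clock: 1.35
tcp_pos: [0.3179, -0.4438, 0.2451]
eef_rot: [[0.085, 0.996, -0.0], [0.996, -0.085, 0.001], [0.001, -0.0, -1.0]]
contact_force: [-0.2, -0.6, -0.1]
opening: 0.0007
grip_force: 0.0
```

```bash
python3 - <<'E'
from h import *
T=cloud('top',np.load('top.npy'))
for a,(v0,v1,u0,u1) in dict(hotplates=(100,290,80,190),rack=(90,140,235,330),bottle=(90,145,440,490),near=(150,285,325,475)).items():
    print(a,np.nanmax(T[v0:v1,u0:u1,2]))
P=cloud('side',np.load('side.npy'));mx=np.array([.0852,.9964]);q=np.array([.9964,-.0852])
for n,A in(('top',T),('side',P)):
    X=A[(A[...,2]>.146)&(np.abs(A[...,:2]@mx-.41)<.06)&(np.abs(A[...,:2]@q-.528)<.05)]
    for z in np.arange(.146,.216,.008):
        r=X[(X[:,2]>=z)&(X[:,2]<z+.008)]
        if len(r):
            p=r[:,:2]@mx-.4003;b=r[:,:2]@q-.5281;print(n,round(z,3),p.min().round(4),p.max().round(4),b.min().round(4),b.max().round(4))
E
```

```text
hotplates 0.09022993855778132
rack 0.11648585126836636
bottle 0.20257268074778917
near 0.10357136693048866
top 0.146 -0.0093 0.017 -0.032 0.0309
top 0.154 -0.007 0.0175 -0.0324 0.0316
top 0.162 -0.0045 0.0168 -0.032 0.0295
top 0.17 -0.0036 0.0175 -0.0322 0.0311
top 0.178 -0.0018 0.0089 -0.0321 0.0309
top 0.186 0.0014 0.0218 -0.0322 0.0303
top 0.194 0.0019 0.0282 -0.0322 0.032
top 0.202 0.0036 0.026 -0.0311 0.0318
top 0.21 0.0099 0.0128 -0.0083 0.0086
side 0.146 -0.0102 0.0163 -0.0316 0.0318
side 0.154 -0.0075 0.018 -0.0323 0.0336
side 0.162 -0.0062 0.0199 -0.0313 0.0329
side 0.17 -0.004 0.0216 -0.032 0.0307
side 0.178 -0.0026 0.0237 -0.0314 0.0332
side 0.186 0.0001 0.0254 -0.0312 0.0314
side 0.194 0.0018 0.0271 -0.0317 0.0365
side 0.202 0.0024 0.0243 -0.0319 0.0346
side 0.21 0.0096 0.0129 -0.0104 0.0126
```

Request:
drive_tool(targets=[[0.032,0.0115,0,0,1],[0.032,0.0115,0,0,1],[0.032,0.0115,0,0,1],[0.032,0.0115,0,0,1],[0.032,0.0115,0,0,1]])

```text
clock: 1.77
tcp_pos: [0.3888, -0.2893, 0.2453]
eef_rot: [[0.085, 0.996, -0.0], [0.996, -0.085, -0.0], [-0.0, -0.0, -1.0]]
contact_force: [1.0, 0.0, -0.1]
opening: 0.0005
grip_force: 0.0
```

Request:
drive_tool(targets=[[0.032,0.0115,0,0,1],[0.032,0.0115,0,0,1],[0.032,0.0115,0,0,1],[0.032,0.0115,0,0,1],[0.032,0.0115,0,0,1]])

```text
clock: 2.18
tcp_pos: [0.4596, -0.1349, 0.2454]
eef_rot: [[0.085, 0.996, -0.0], [0.996, -0.085, -0.0], [-0.0, -0.0, -1.0]]
contact_force: [0.9, -1.3, -0.4]
opening: 0.0006
grip_force: 0.0
```

Request:
drive_tool(targets=[[0.004,0,0.01,0,1],[0,0,0.02,0,1],[0,0,0.02,0,1],[0,0,0.01,0,1],[0,0,0,0,1]])

```text
clock: 2.6
tcp_pos: [0.4579, -0.1321, 0.1833]
eef_rot: [[0.085, 0.996, -0.004], [0.996, -0.085, 0.002], [0.002, -0.004, -1.0]]
contact_force: [-0.4, -0.7, -0.7]
opening: 0.0005
grip_force: 0.0
```

```bash
python3 - <<'E'
from h import *
s=bot.read_state();print(s['clock'],s['tcp_pos'],s['joint_positions'])
im,d=snapshot('side');cv2.imwrite('pics/d.png',cv2.resize(im[90:250,320:520],(600,480),interpolation=cv2.INTER_CUBIC))
E
```

```text
2.6 [ 0.45794206 -0.13209203  0.18330118] [ 55.08180114  20.69988055 -49.67460959 115.73288152  19.75558477
  52.48683856  -9.96254005]
```

View pics/d.png

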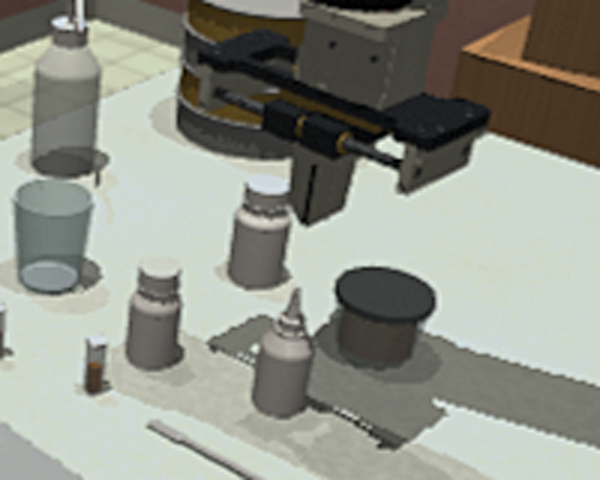

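The crop shows the closed fingertips at (308,218) directly above the nozzle tip at (296,290), along the leaning vertical. I'll go down and hold there.

Request:
drive_tool(targets=[[0,0,0.015,0,1],[0,0,0.015,0,1],[0,0,0,0,1],[0,0,0,0,1],[0,0,0,0,1]])

```text
clock: 3.07
tcp_pos: [0.4607, -0.1326, 0.1567]
eef_rot: [[0.085, 0.996, 0.002], [0.996, -0.085, -0.0], [-0.0, 0.002, -1.0]]
contact_force: [0.0, 0.5, 0.0]
opening: 0.0004
grip_force: 0.0
```

Request:
drive_tool(targets=[[0,0,0,0,1],[0,0,0,0,1],[0,0,0,0,1],[0,0,0,0,1],[0,0,0,0,1]])

```text
clock: 3.48
tcp_pos: [0.46, -0.1325, 0.1558]
eef_rot: [[0.085, 0.996, 0.0], [0.996, -0.085, -0.0], [-0.0, 0.0, -1.0]]
contact_force: [0.1, 0.5, -0.0]
opening: 0.0006
grip_force: 0.0
```

Request:
drive_tool(targets=[[0,0,0,0,1],[0,0,0,0,1],[0,0,0,0,1],[0,0,0,0,1],[0,0,0,0,1]])

```text
clock: 3.9
tcp_pos: [0.4599, -0.1324, 0.1555]
eef_rot: [[0.085, 0.996, -0.0], [0.996, -0.085, 0.0], [0.0, -0.0, -1.0]]
contact_force: [0.3, -0.6, -0.2]
opening: 0.0004
grip_force: 0.0
```

Request:
drive_tool(targets=[[0,0,0,0,1],[0,0,0,0,1],[0,0,0,0,1],[0,0,0,0,1],[0,0,0,0,1]])

```text
clock: 4.32
tcp_pos: [0.4599, -0.1324, 0.1555]
eef_rot: [[0.085, 0.996, 0.0], [0.996, -0.085, 0.0], [0.0, 0.0, -1.0]]
contact_force: [-0.0, 0.9, -0.4]
opening: 0.0002
grip_force: 0.0
```

Request:
drive_tool(targets=[[0,0,0,0,1],[0,0,0,0,1],[0,0,0,0,1],[0,0,0,0,1],[0,0,0,0,1]])

```text
clock: 4.73
tcp_pos: [0.4599, -0.1324, 0.1556]
eef_rot: [[0.085, 0.996, 0.0], [0.996, -0.085, 0.0], [0.0, 0.0, -1.0]]
contact_force: [0.4, 0.1, 0.4]
opening: 0.0003
grip_force: 0.0
```

Request:
drive_tool(targets=[[0,0,0,0,1],[0,0,0,0,1],[0,0,0,0,1],[0,0,0,0,1],[0,0,0,0,1]])

```text
clock: 5.15
tcp_pos: [0.4599, -0.1324, 0.1556]
eef_rot: [[0.085, 0.996, 0.0], [0.996, -0.085, 0.0], [0.0, 0.0, -1.0]]
contact_force: [0.2, -0.5, -0.7]
opening: 0.0008
grip_force: 0.0
```

Request:
drive_tool(targets=[[0,0,-0.025,0,1],[0,0,-0.025,0,1],[0.01,0,-0.025,0,1],[0.02,0,-0.025,0,1],[0.032,0.005,0,0,1]])

```text
clock: 5.57
tcp_pos: [0.4722, -0.0734, 0.2595]
eef_rot: [[0.09, 0.996, 0.006], [0.996, -0.09, -0.004], [-0.003, 0.006, -1.0]]
contact_force: [1.4, 0.9, -0.0]
opening: 0.0007
grip_force: 0.0
```

Request:
drive_tool(targets=[[0.032,0.005,0,0,1],[0.032,0.005,0,0,1],[0.032,0.005,0,0,1],[0.032,0.005,0,0,1],[0.032,0.005,0,0,1]])

```text
clock: 5.98
tcp_pos: [0.5088, 0.0876, 0.2556]
eef_rot: [[0.085, 0.996, 0.0], [0.996, -0.085, -0.0], [-0.0, 0.0, -1.0]]
contact_force: [0.9, 0.0, 0.7]
opening: 0.0007
grip_force: 0.0
```

Request:
drive_tool(targets=[[0.032,0.005,0,0,1],[0.032,0.005,0,0,1],[0.032,0.005,0,0,1],[0.032,0.005,0,0,1],[0.032,0.005,0,0,1]])

```text
clock: 6.4
tcp_pos: [0.5473, 0.2449, 0.2553]
eef_rot: [[0.085, 0.996, -0.0], [0.996, -0.085, -0.0], [-0.0, -0.0, -1.0]]
contact_force: [0.5, 0.2, 0.4]
opening: 0.0008
grip_force: 0.0
```

Request:
drive_tool(targets=[[0.03,0.003,0,0,1],[0.022,0,0,0,1],[0.012,0,0,0,1],[0,0,0,0,1],[0,0,0,0,1]])

```text
clock: 6.82
tcp_pos: [0.5552, 0.3069, 0.2552]
eef_rot: [[0.084, 0.996, -0.001], [0.996, -0.084, -0.001], [-0.001, -0.001, -1.0]]
contact_force: [0.7, -1.0, -0.3]
opening: 0.0005
grip_force: 0.0
```

Request:
drive_tool(targets=[[0,0,0.017,0,1],[0,0,0.017,0,1],[0,0,0.017,0,1],[0,0,0.016,0,1],[0,0,0,0,1]])

```text
clock: 7.23
tcp_pos: [0.5548, 0.3025, 0.1851]
eef_rot: [[0.088, 0.996, -0.004], [0.996, -0.088, -0.005], [-0.005, -0.004, -1.0]]
contact_force: [-0.7, -0.8, -1.3]
opening: 0.0009
grip_force: 0.0
```

Request:
drive_tool(targets=[[0,0,0,0,1],[0,0,0,0,1],[0,0,0,0,1],[0,0,0,0,1],[0,0,0,0,1]])

```text
clock: 7.65
tcp_pos: [0.556, 0.3072, 0.1895]
eef_rot: [[0.085, 0.996, 0.001], [0.996, -0.085, 0.001], [0.001, 0.001, -1.0]]
contact_force: [0.0, 0.3, 0.7]
opening: 0.0003
grip_force: 0.0
```

```bash
python3 - <<'E'
from h import *
s=bot.read_state();print(s['clock'],s['tcp_pos'])
im,d=snapshot('side');cv2.imwrite('pics/s.png',cv2.resize(im[120:300,120:345],(600,480),interpolation=cv2.INTER_CUBIC))
E
```

```text
7.65 [0.55598266 0.30722589 0.1895275 ]
```

View pics/s.png

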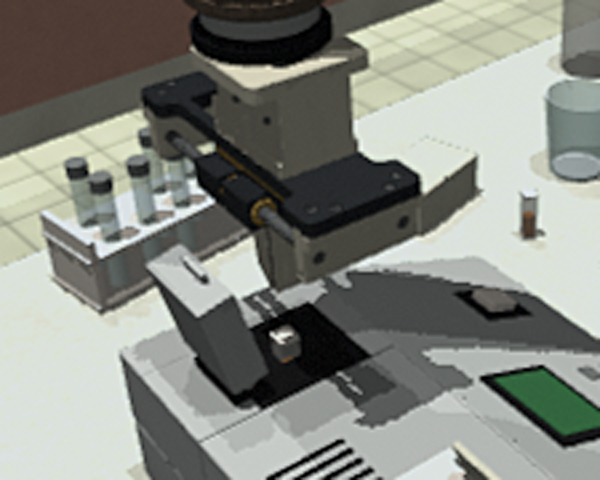

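The crop shows the fingertips at (283,285) over the stopper at (285,330), with the cover untouched at (205,310). I'll hold here.

Request:
drive_tool(targets=[[0,0,0,0,1],[0,0,0,0,1],[0,0,0,0,1],[0,0,0,0,1],[0,0,0,0,1]])

```text
clock: 8.12
tcp_pos: [0.5555, 0.3071, 0.1885]
eef_rot: [[0.085, 0.996, -0.0], [0.996, -0.085, -0.0], [-0.0, -0.0, -1.0]]
contact_force: [0.2, 0.4, -0.6]
opening: 0.0004
grip_force: 0.0
```

Request:
drive_tool(targets=[[0,0,0,0,1],[0,0,0,0,1],[0,0,0,0,1],[0,0,0,0,1],[0,0,0,0,1]])

```text
clock: 8.53
tcp_pos: [0.5556, 0.3071, 0.1885]
eef_rot: [[0.085, 0.996, 0.0], [0.996, -0.085, 0.0], [0.0, 0.0, -1.0]]
contact_force: [0.2, -0.0, 1.0]
opening: 0.0005
grip_force: 0.0
```

Request:
drive_tool(targets=[[0,0,0,0,1],[0,0,0,0,1],[0,0,0,0,1],[0,0,0,0,1],[0,0,0,0,1]])

```text
clock: 8.95
tcp_pos: [0.5555, 0.307, 0.1885]
eef_rot: [[0.085, 0.996, 0.0], [0.996, -0.085, -0.0], [-0.0, 0.0, -1.0]]
contact_force: [0.7, 0.7, -0.6]
opening: 0.001
grip_force: 0.0
```

Request:
drive_tool(targets=[[0,0,0,0,1],[0,0,0,0,1],[0,0,0,0,1],[0,0,0,0,1],[0,0,0,0,1]])

```text
clock: 9.37
tcp_pos: [0.5556, 0.3071, 0.1885]
eef_rot: [[0.085, 0.996, 0.0], [0.996, -0.085, 0.0], [0.0, 0.0, -1.0]]
contact_force: [-0.9, 0.5, -0.5]
opening: 0.0004
grip_force: 0.0
```

Request:
drive_tool(targets=[[0,0,-0.02,0,1],[0,0,-0.025,0,1],[0,0,-0.025,0,1],[0,0,-0.01,0,1],[0,0,0,0,1]])

```text
clock: 9.78
tcp_pos: [0.5567, 0.3084, 0.2716]
eef_rot: [[0.085, 0.996, 0.005], [0.996, -0.085, 0.003], [0.003, 0.004, -1.0]]
contact_force: [-0.4, 1.1, 1.0]
opening: 0.0004
grip_force: 0.0
```

Request:
drive_tool(targets=[[0.02,0,0,0,1],[0.025,0,0,0,1],[0.025,0,0,0,1],[0.02,0,0,0,1],[0.0115,0,0,0,1]])

```text
clock: 10.2
tcp_pos: [0.5627, 0.4104, 0.2666]
eef_rot: [[0.082, 0.997, -0.002], [0.997, -0.082, -0.0], [-0.0, -0.002, -1.0]]
contact_force: [0.3, -0.7, -0.1]
opening: 0.0008
grip_force: 0.0
```

Request:
drive_tool(targets=[[0,0,0.01,0,1],[0,0,0.02,0,1],[0,0,0.02,0,1],[0,0,0.01,0,1],[0,0,0.01,0,1]])

```text
clock: 10.62
tcp_pos: [0.5641, 0.4059, 0.1961]
eef_rot: [[0.086, 0.996, -0.002], [0.996, -0.086, -0.003], [-0.003, -0.002, -1.0]]
contact_force: [-0.2, 1.4, 0.4]
opening: 0.0004
grip_force: 0.0
```

Request:
drive_tool(targets=[[0,0,0,0,1],[0,0,0,0,1],[0,0,0,0,1],[0,0,0,0,1],[0,0,0,0,1]])

```text
clock: 11.03
tcp_pos: [0.5646, 0.4086, 0.1998]
eef_rot: [[0.085, 0.996, 0.002], [0.996, -0.085, 0.001], [0.001, 0.001, -1.0]]
contact_force: [-0.6, -0.0, 0.3]
opening: 0.0001
grip_force: 0.0
```

Request:
drive_tool(targets=[[-0.01,0,0,0,1],[-0.006,0,0,0,1],[-0.006,0,0,0,1],[-0.006,0,0,0,1],[-0.006,0,0,0,1]])

```text
clock: 11.45
tcp_pos: [0.5615, 0.3735, 0.1988]
eef_rot: [[0.085, 0.996, 0.001], [0.996, -0.085, 0.0], [0.0, 0.001, -1.0]]
contact_force: [0.2, 0.6, 1.1]
opening: 0.0005
grip_force: 0.5
```

Request:
drive_tool(targets=[[-0.006,0,0,0,1],[-0.006,0,0,0,1],[-0.006,0,0,0,1],[-0.006,0,0,0,1],[-0.002,0,0,0,1]])

```text
clock: 11.87
tcp_pos: [0.5592, 0.3468, 0.1983]
eef_rot: [[0.086, 0.996, -0.0], [0.996, -0.086, -0.001], [-0.001, -0.0, -1.0]]
contact_force: [0.4, 1.4, 0.5]
opening: 0.0007
grip_force: 0.2
```

Request:
drive_tool(targets=[[-0.005,0,0,0,1],[-0.005,0,0.001,0,1],[-0.006,0,0.001,0,1],[-0.004,0,0.003,0,1],[0,0,0,0,1]])

```text
clock: 12.28
tcp_pos: [0.5574, 0.3267, 0.1927]
eef_rot: [[0.086, 0.996, -0.001], [0.996, -0.086, -0.002], [-0.002, -0.001, -1.0]]
contact_force: [-0.4, -1.1, 0.3]
opening: 0.0004
grip_force: 0.1
```

```bash
python3 - <<'E'
from h import *
s=bot.read_state();print(s['clock'],s['tcp_pos'])
im,d=snapshot('side');cv2.imwrite('pics/k.png',cv2.resize(im[120:300,120:345],(600,480),interpolation=cv2.INTER_CUBIC))
E
```

```text
12.2833 [0.55738091 0.32665605 0.19266569]
```

View pics/k.png

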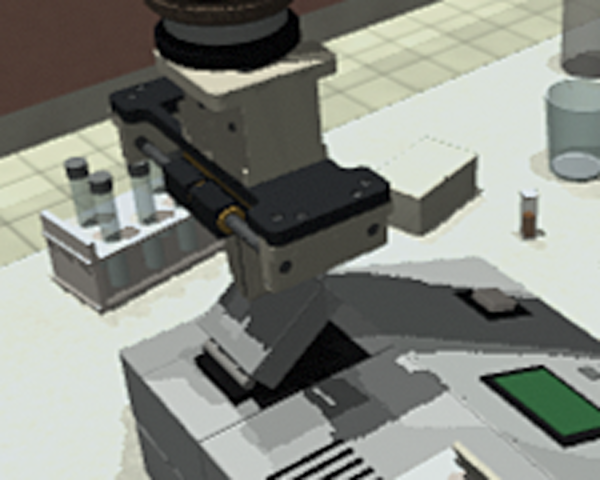

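The crop shows the cover about half shut, at roughly 45°, with the fingers resting on its roof near (260,285). I'll carry on down.

Request:
drive_tool(targets=[[-0.004,0,0.005,0,1],[-0.004,0,0.006,0,1],[-0.003,0,0.006,0,1],[-0.002,0,0.005,0,1],[-0.001,0,0.005,0,1]])

```text
clock: 12.75
tcp_pos: [0.5561, 0.3136, 0.1655]
eef_rot: [[0.085, 0.996, -0.001], [0.996, -0.085, -0.001], [-0.001, -0.001, -1.0]]
contact_force: [-0.3, -0.9, 1.2]
opening: 0.0003
grip_force: 0.3
```

Request:
drive_tool(targets=[[0,0,0.004,0,1],[0,0,0.003,0,1],[0,0,0.001,0,1],[0,0,0,0,1],[0,0,0,0,1]])

```text
clock: 13.17
tcp_pos: [0.5561, 0.314, 0.1609]
eef_rot: [[0.085, 0.996, 0.001], [0.996, -0.085, -0.002], [-0.002, 0.001, -1.0]]
contact_force: [-5.8, -7.1, 17.6]
opening: 0.0004
grip_force: 9.0
```

Request:
drive_tool(targets=[[0,0,0,0,1],[0,0,0,0,1],[0,0,-0.005,0,1],[0,0,-0.02,0,1],[0,0,-0.02,0,1]])

```text
clock: 13.58
tcp_pos: [0.5554, 0.3144, 0.2029]
eef_rot: [[0.084, 0.996, -0.002], [0.996, -0.084, -0.001], [-0.001, -0.002, -1.0]]
contact_force: [-0.2, 0.5, -0.5]
opening: 0.0007
grip_force: 0.0
```

Request:
drive_tool(targets=[[0,0,-0.01,0,1],[0,0,0,0,1],[-0.02,0,0,0,1],[-0.03,-0.002,0,0,1],[-0.03,-0.002,0,0,1]])

```text
clock: 14.0
tcp_pos: [0.5444, 0.2352, 0.2122]
eef_rot: [[0.082, 0.997, -0.001], [0.997, -0.082, 0.0], [0.0, -0.001, -1.0]]
contact_force: [1.3, -1.4, 0.4]
opening: 0.0003
grip_force: 0.0
```

Request:
drive_tool(targets=[[-0.03,0,0,0,1],[-0.03,0,0,0,1],[-0.02,0,0,0,1],[-0.01,0,0,0,1],[0,0,0,0,1]])

```text
clock: 14.42
tcp_pos: [0.5377, 0.1424, 0.2124]
eef_rot: [[0.089, 0.996, -0.001], [0.996, -0.089, -0.002], [-0.002, -0.001, -1.0]]
contact_force: [-0.2, -1.1, -0.4]
opening: 0.0003
grip_force: 0.0
```

```bash
python3 - <<'E'
from h import *
s=bot.read_state();print(s['clock'],s['tcp_pos'])
im,d=snapshot('side');P=cloud('side',d);mx=np.array([.0852,.9964]);q=np.array([.9964,-.0852])
a=P[...,:2]@mx;b=P[...,:2]@q
m=(abs(a-.36)<.025)&(abs(b-.528)<.025)&(P[...,2]>.13)&(P[...,2]<.16);print(m.sum(),np.percentile(P[m][:,2],[5,50,95]))
cv2.imwrite('pics/k2.png',cv2.resize(im[120:300,120:345],(600,480),interpolation=cv2.INTER_CUBIC))
E
```

```text
14.4167 [0.53765089 0.14236122 0.2123689 ]
568 [0.14161739 0.14282747 0.14416965]
```

View pics/k2.png

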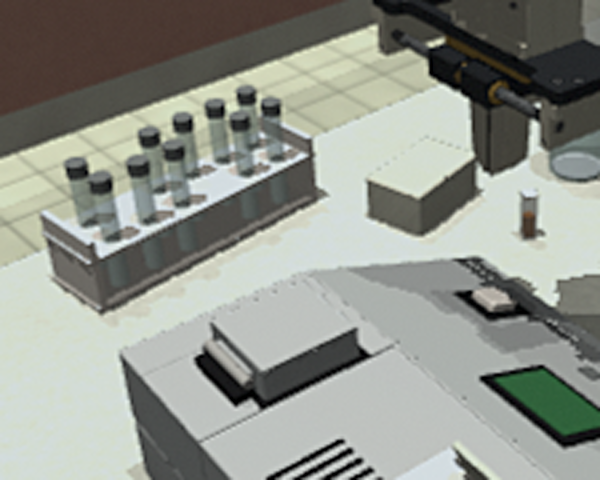

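The crop shows the cover lying shut, with its level roof at z 0.143, and the key at (490,298) clear below the fingers. Now I'll press the key.

Request:
drive_tool(targets=[[0,0,0.02,0,1],[0,0,0.025,0,1],[0,0,0.025,0,1],[0,0,0.015,0,1],[0,0,0.008,0,1]])

```text
clock: 14.88
tcp_pos: [0.5362, 0.1472, 0.1183]
eef_rot: [[0.082, 0.997, -0.003], [0.997, -0.082, 0.001], [0.0, -0.003, -1.0]]
contact_force: [0.2, -0.2, 0.8]
opening: 0.0005
grip_force: 0.0
```

Request:
drive_tool(targets=[[0,0,0,0,1],[0,0,0,0,1],[0,0,0.005,0,1],[0,0,0.003,0,1],[0,0,0,0,1]])

```text
clock: 15.3
tcp_pos: [0.538, 0.1454, 0.1127]
eef_rot: [[0.085, 0.996, 0.001], [0.996, -0.085, -0.0], [-0.0, 0.001, -1.0]]
contact_force: [0.0, -0.3, -0.8]
opening: 0.0003
grip_force: 0.0
```

Request:
drive_tool(targets=[[0,0,0.003,0,1],[0,0,0.002,0,1],[0,0,0,0,1],[0,0,0,0,1],[0,0,0,0,1]])

```text
clock: 15.72
tcp_pos: [0.5382, 0.1456, 0.1079]
eef_rot: [[0.085, 0.996, 0.001], [0.996, -0.085, 0.0], [0.0, 0.001, -1.0]]
contact_force: [1.1, 0.2, 2.6]
opening: 0.0007
grip_force: 1.0
```

Request:
drive_tool(targets=[[0,0,0.002,0,1],[0,0,0.001,0,1],[0,0,0,0,1],[0,0,0,0,1],[0,0,0,0,1]])

```text
clock: 16.13
tcp_pos: [0.5383, 0.1463, 0.105]
eef_rot: [[0.084, 0.996, 0.001], [0.996, -0.084, 0.001], [0.001, 0.001, -1.0]]
contact_force: [1.0, 3.5, 5.3]
opening: 0.0003
grip_force: 2.5
```

Request:
drive_tool(targets=[[0,0,0.001,0,1],[0,0,0.001,0,1],[0,0,0,0,1],[0,0,0,0,1],[0,0,0,0,1]])

```text
clock: 16.55
tcp_pos: [0.5384, 0.1467, 0.104]
eef_rot: [[0.084, 0.996, 0.002], [0.996, -0.084, 0.001], [0.001, 0.002, -1.0]]
contact_force: [-0.8, 2.6, 12.4]
opening: 0.0009
grip_force: 6.6
```

Request:
drive_tool(targets=[[0,0,-0.005,0,1],[0,0,-0.01,0,1],[0,0,-0.02,0,1],[0,0,-0.025,0,1],[0,0,-0.025,0,1]])

```text
clock: 16.97
tcp_pos: [0.5362, 0.1441, 0.1874]
eef_rot: [[0.085, 0.996, -0.004], [0.996, -0.085, -0.002], [-0.002, -0.004, -1.0]]
contact_force: [-0.1, -0.5, 0.2]
opening: 0.0004
grip_force: 0.0
```

Request:
drive_tool(targets=[[0,0,-0.02,0,1],[0,0,0,0,1],[0,0,0,0,1],[0,0,0,0,1],[0,0,0,0,1]])

```text
clock: 17.38
tcp_pos: [0.5367, 0.1445, 0.2062]
eef_rot: [[0.085, 0.996, -0.003], [0.996, -0.085, -0.001], [-0.001, -0.003, -1.0]]
contact_force: [-0.9, 0.3, -0.4]
opening: 0.0006
grip_force: 0.0
```

```bash
python3 - <<'E'
from h import *
im,d=snapshot('side');P=cloud('side',d);P0=cloud('side',np.load('side.npy'))
mx=np.array([.0852,.9964]);q=np.array([.9964,-.0852])
for A in(P0,P):
    a=A[...,:2]@mx;b=A[...,:2]@q
    m=(abs(a-.19)<.008)&(abs(b-.5235)<.008)&(A[...,2]<.12);k=np.median(A[m][:,2])
    m=(abs(a-.36)<.025)&(abs(b-.528)<.025)&(A[...,2]>.13)&(A[...,2]<.16);print('key z',k,'roof z',np.median(A[m][:,2]))
print(bot.read_state()['contact_force']); print(sign_off())
E
```

```text
key z 0.08691221271423426 roof z 0.13372979998656662
key z 0.08745991051921392 roof z 0.14295514106517662
[-0.80270853  1.20846483 -0.67601768]
the job is handed in; nothing more can be done
None
```

I pointed at the dropper and then the sample for about 2 s each, shut the cover, and pressed and released the start key; the cover and key measured shut and up again afterwards, and the job is handed in (no verdict was returned).

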